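# Hold a tinned cup sealed in the lever press for its leak test

### The job

Get the pale tinned cup sealed for its leak test: set it, mouth down as it stands, into the round nest of the blue lever press so that its rim lies flat on the rubber, then bring the lever down by its black ball so that the foot presses on the cup, until green shows on the indicator pin on top of the lever, and never so far that red shows. The lever springs up if it is let go, so finish while still holding it down there with green showing, and leave the flux bottle and the roll of tape where they are.

Things in the scene. Friction and masses are not known exactly. Their poses are not given: they have to be found in the camera images.
- cup: Pale grey tinned cup, 55 mm across the mouth, 44 mm across near the base, 58 mm high, wall about 2 mm, 0.12 kg. It stands upside down, mouth on the bench. Origin: centre of its closed base, which is on top (58 mm above the mouth); its own z axis points down, towards the mouth. Round, so its yaw does not matter.
- cup_mouth (a point): Centre of the cup's mouth, in the plane of the rim (the rim it stands on).
- test_press: Blue lever press fixed to the bench, base 235 x 115 x 12 mm. Origin: on the bench under the nest's centre. Own -x: to the end where the ball comes down, +x: to the bearing fork (from 98 mm on, 129 mm high); the lever moves in the plane y = 0. A gauge stands 72 mm along +x, 42 mm along -y, 75 mm high.
- seal (a point): Centre of the rubber's upper face on the floor of the aluminium nest, 23 mm above the bench: the cup's mouth belongs here. The nest is 81 mm across outside and 61 mm inside (3 mm play round the cup's rim); its lip stands 6 mm above the rubber, so fingers holding the cup must stay more than 6 mm above its rim.
- lever_pivot (a point): Axis of the lever's hinge, 115 mm along +x of the press from the nest centre and 112 mm above the bench; the axis is parallel to the press's y.
- lever_angle (a joint): Lever angle, rad. 0: at rest, raised and leaning 10 degrees back past upright, clear of the nest; grows as it is pulled down over the nest; 1.75: level. Return spring: about 2 N at the ball to leave rest, 4 N near level, plus about half the spindle's force once the foot is on the cup (touch at about 1.68).
- ball (a point): Centre of the black ball knob, 35 mm across, on the lever's end, 210 mm from the hinge axis, clear all round but for the 11 mm rod to the hinge. The spring keeps the ball against whatever pushes it, so closed fingertips can bring it down: from behind (the side away from the nest) while it is up, then from on top. Held only by a squeeze of the fingers, the smooth ball slowly slips out.
- lever: The whole lever with its black ball. Origin on the hinge axis; its own -x points to the ball, 210 mm off, and its z up when it is level.
- spindle_travel (a joint): How far the sprung spindle is pushed up into the lever, m: 0 free, 0.016 end stop. The indicator pin stands out of the lever's top by as much: plain steel first, green shows from 0.005, red from 0.012. Spring 400 N/m, preload 8 N (11.4 N at 0.0085, mid green). Near level 1 mm down at the ball gives about 0.55 mm, so mid green lies some 15 mm of ball travel past the touch.
- spindle: The sprung spindle with its black rubber foot, 25 mm across, which presses on the cup's base. Origin on the lever's centre line, 115 mm from the hinge axis; the foot's underside is 39.5 mm below it, the top of the indicator pin (13 mm across) 25 mm above it.
- flux: Brown flux bottle with black cap, 47 mm across, 135 mm high, to be left alone. Origin at the centre of its underside.
- tape: Roll of masking tape lying flat, 98 mm across, 25 mm high, to be left alone. Origin at the centre of its underside.

How it is judged:
By the outcome, as a careful person would: the job done as asked, in the order asked, and still so for the second after the job is handed in, while the arm keeps its last pose, push and grip.
It also fails if it takes over 70 s, if anything falls off the work surface, if the arm or the gripper's body presses on something with over 40 N, if the wrist force passes 120 N, or if a joint passes its speed limit or range.

### The arm

A 6-joint arm with a two-finger parallel gripper is mounted at the origin on a cart in front of the work surface, level with it; the furniture and walls round the work are solid. World frame = base frame: x ahead of the robot, y to its left, z up, the work surface at z = 0. Lengths are in mm, angles in rad, forces in N, time in s.
With the tool pointing down it reaches from about 300 to 775 mm from the base axis. Payload 14.6 kg.
Tool frame: the origin (TCP) lies midway between the tips of the shut fingers; the grasp point (between the pads) lies behind it (manip.grip_depth is the z of the grasp point in the tool frame, in mm); z points along the fingers, y is the line along which they close (so a half turn about z gives the same grasp; the last joint's range is limited). The gripper opens to 94 mm and grips with 3 to 60 N. Pads are 16 mm wide; open, the fingers measure 119 mm over their backs; the gripper's body (75 mm by 177 mm) begins 78 mm behind the grasp point.
Start: joints at [-1.392, 0.3, 1.521, -0, 1.321, -0.067], TCP at [133.826, -533.46, 205.446] pointing down, gripper open.
Joint ranges: [-3.03, 3.03], [-0.79, 2.21], [0.23, 2.52], [-1.04, 4.18], [0, 3.07], [-2.55, 2.55]. Speed limits (rad/s): [2.22, 2.22, 2.57, 3.14, 3.14, 3.14].

### API

Orientations are given as [roll, pitch, yaw] about the fixed x, y, z axes, in that order (R = Rz(yaw) Ry(pitch) Rx(roll)).
In Python, from cell import manip, vision gives the robot as it stands (manip), with the cameras (vision).
- The arm moves only by the shell command python3 nudge.py 'ROWS' [OPENING] [FORCE]. ROWS is a JSON list of rows, 1 to 5 of them, each an object with the fields x, y, z (the shift in mm), ax, ay, az (a rotation vector in rad); a field left out counts as zero; each row is the pose to reach, as a shift and turn from the pose commanded when the command began, along the tool's axes at that moment; what a row does not reach only later rows make up. A row lasts 1/10 s, in which the tool goes at most 50 mm and 0.15 rad, less where a joint would pass 70% of its speed; a pose out of reach is approached as far as the arm can. OPENING is the finger opening in mm, set as the command begins (- or left out keeps the last). The fingers move at their own pace and stop on an object; FORCE is the grip in N (left out, the last holds). Time passes only in rows, so rows that do not move let the fingers close. It prints the time, the measured TCP pose, the force, the opening and the grip force at its end. Input that does not fit is refused with a message, and nothing moves.
- manip.read_state(): the state, without advancing time (a new reading comes with each control period).
- vision.camera(name): name is "scene" or "top" or "wrist"; returns (picture, depth): 384x512x3 uint8, red, green, blue; 384x512 float32, mm along the optical axis (not along the pixel's ray), 0 where there is no reading.
- vision.camera_info(name): a dict with "K" (3x3 intrinsics, pixels), "rvec" (rotation vector, rad) and "tvec" (3), from world to camera coordinates, as OpenCV has them; the wrist camera has in their place "mount" (4x4, takes a point from camera to tool coordinates, whose origin is the TCP and whose axes are the flange's). Camera axes: x right, y down, z forward; pixel columns grow to the right and rows downward; lengths in mm; the calibration is good to about 2 mm. A picture is of the moment at which its call begins: read the wrist's pose just before it. camera_info takes no time and is no camera call.
- manip.sign_off(): hands the job in; it is judged then, once.
The state is a dict: "clock": time; "joints": joint angles; "qd": joint speeds; "effort": joint torques, N m; "eef_pos": TCP position; "eef_rot": TCP orientation; "wrist_force": force on the tool from outside, world axes, zero at the start; "moment": the same for the moment, N m; "finger_gap": finger opening in mm; "finger_force": force on a finger pad.
Only numpy, scipy, OpenCV 4.12 (cv2) and the standard library are available. Lean on these libraries where they do the work, as an engineer would, in place of code of your own. Each camera call takes 0.05 s, during which the arm holds its last target. There are 200 camera calls.

## Working session

There is one attempt and no reset: what is moved stays moved. The work goes in short steps, Python scripts to look and compute and a shell command to move; the robot and the scene stay as the last step left them, time stands still between calls to the robot, and variables do not carry over. Pictures are saved under pics/ and viewed, at most 10 in all, crops included, and the job is handed in when it is done.

```bash
ls; mkdir -p pics; cat > h.py <<'E'
import numpy as np,cv2
from cell import manip, vision
from scipy.spatial.transform import Rotation as R
def cloud(name):
    s=manip.read_state(); im,d=vision.camera(name); i=vision.camera_info(name); K=np.array(i["K"])
    v,u=np.mgrid[:384,:512]
    p=np.stack([(u-K[0,2])/K[0,0]*d,(v-K[1,2])/K[1,1]*d,d],-1)
    if "mount" in i:
        M=np.array(i["mount"]); p=p@M[:3,:3].T+M[:3,3]
        p=p@R.from_euler("xyz",s["eef_rot"]).as_matrix().T+np.array(s["eef_pos"])
    else:
        Rm=R.from_rotvec(np.ravel(i["rvec"])).as_matrix(); p=(p-np.ravel(i["tvec"]))@Rm
    p[d==0]=np.nan
    return im,d,p
def save(im,n): cv2.imwrite("pics/"+n+".png",im[...,::-1])
E
python3 - <<'E'
from h import *
ims=[]
for n in("scene","top"):
    im,d,p=cloud(n); ims.append(im); np.savez("/tmp/"+n,im=im,p=p)
save(np.vstack(ims)[:, :],"a")
cv2.imwrite("pics/a.png",cv2.resize(np.hstack(ims),(800,300))[...,::-1])
save(ims[0],"scene");save(ims[1],"top")
print(manip.grip_depth,manip.read_state())
E
```

```text
cell.py
nudge.py
pics
-18.8 {'clock': 0.1, 'joints': array([-1.39157141e+00,  3.00394202e-01,  1.52149992e+00,  5.59558402e-05,
        1.32070125e+00, -6.66186811e-02]), 'qd': array([-0.00036032, -0.00252662, -0.00194632,  0.00106695, -0.00024552,
       -0.00021461]), 'effort': array([-1.70593858e-04, -5.32648051e+01, -3.53286481e+01,  7.08786724e-02,
        2.34802708e-02, -4.84084819e-05]), 'eef_pos': array([ 133.81692165, -533.23842068,  204.96284373]), 'eef_rot': array([-3.14059576e+00, -1.20831523e-04,  2.45829661e-01]), 'wrist_force': array([ 0.42053216,  1.12147648, -0.05165769]), 'moment': array([-0.03156671,  0.02137121, -0.0096923 ]), 'finger_force': 0.0, 'finger_gap': 94.10124288965456}
```

View pics/scene.png

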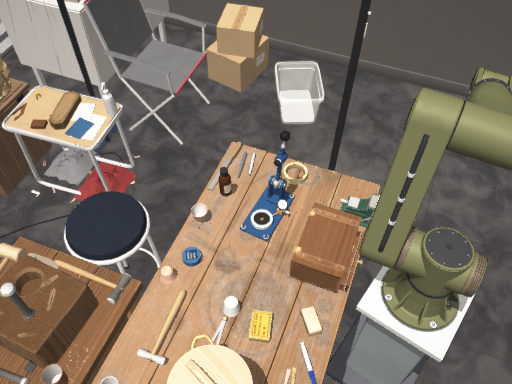

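View pics/top.png

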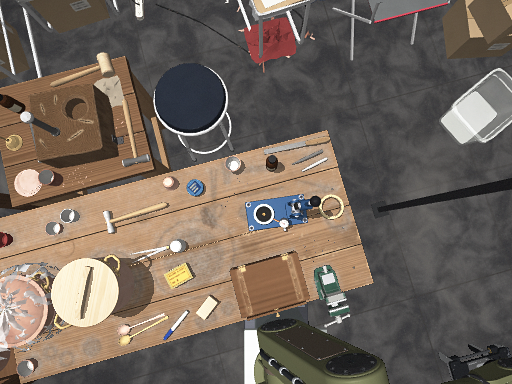

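The press nest is at top (264,213) and its fork at (297,208). The bottle is at (272,163) and the tape at (332,206). There are two cup candidates, at top (234,165) and (178,246), so I'll zoom in on both and measure them.

```bash
python3 - <<'E'
from h import *
T=np.load("/tmp/top.npz");S=np.load("/tmp/scene.npz")
a=cv2.resize(T["im"][140:270,150:350],(800,520),interpolation=cv2.INTER_CUBIC);
b=cv2.resize(S["im"][120:330,140:350],(520,520),interpolation=cv2.INTER_CUBIC);
o=np.hstack([a,b]);save(cv2.resize(o,(800,315),interpolation=cv2.INTER_AREA),"crop")
save(a,"cropt")
for n,P,pts in(("top",T["p"],[(234,163),(178,246),(170,183),(264,213),(297,208),(315,201),(272,163),(332,195),(285,224),(250,203),(264,206)]),("scene",S["p"],[(200,209),(231,303),(262,219),(285,135),(283,205),(224,172)])):
    for u,v in pts: print(n,u,v,P[v,u].round(0))
p=S["p"]
for x0,x1,y0,y1 in((180,220,195,230),(215,245,290,325)):
    q=p[y0:y1,x0:x1].reshape(-1,3);q=q[q[:,2]>8];print(q.min(0).round(),q.max(0).round(),len(q))
E
```

```text
top 234 163 [802. 195.   0.]
top 178 246 [474. 403.  57.]
top 170 183 [715. 439.  49.]
top 264 213 [598.  77.  26.]
top 297 208 [601. -26. 238.]
top 315 201 [615. -69. 334.]
top 272 163 [777.  48. 114.]
top 332 195 [ 666. -189.   32.]
top 285 224 [553.  -0.  66.]
top 250 203 [638. 132.  15.]
top 264 206 [625.  77.  24.]
scene 200 209 [809. 175.  10.]
scene 231 303 [467. 421.  60.]
scene 262 219 [590.  81.  26.]
scene 285 135 [608. -61. 336.]
scene 283 205 [550.   8.  66.]
scene 224 172 [781.  58. 135.]
[699. 111.   8.] [834. 261.  56.] 225
[422. 360.   8.] [534. 479.  66.] 294
```

View pics/cropt.png

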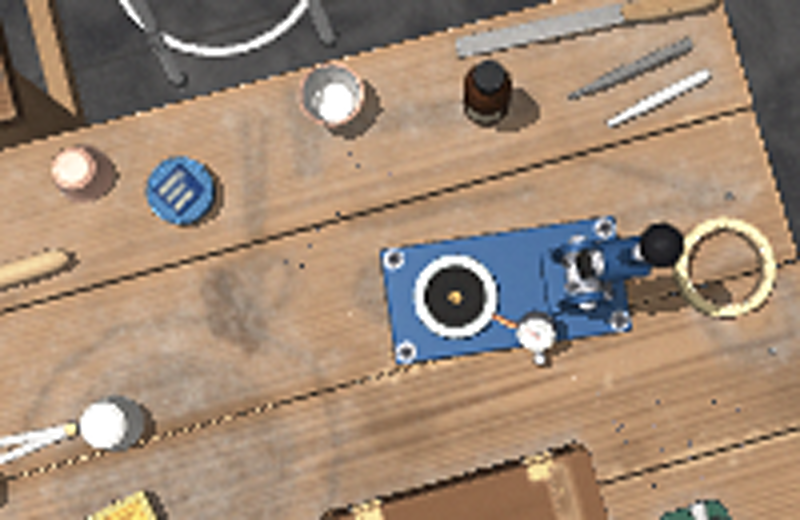

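The pale upturned cup is at top (178,246): its top face is about 58 mm up. The cup at (234,165) is open side up, and the one at (170,183) is copper and 49 mm high. Next I'll cast rays for precise positions.

```bash
cat >> h.py <<'E'
def ray(name,uv,z,st=None):
    i=vision.camera_info(name); K=np.array(i["K"]); uv=np.atleast_2d(np.float64(uv))
    d=np.c_[(uv-K[[0,1],[2,2]])/K[[0,1],[0,1]],np.ones(len(uv))]
    if "mount" in i:
        M=np.array(i["mount"]);W=R.from_euler("xyz",st["eef_rot"]).as_matrix()
        c=W@M[:3,3]+st["eef_pos"]; d=d@(W@M[:3,:3]).T
    else:
        Rm=R.from_rotvec(np.ravel(i["rvec"])).as_matrix(); c=-Rm.T@np.ravel(i["tvec"]); d=d@Rm
    return c+d*((z-c[2])/d[:,2])[:,None]
E
python3 - <<'E'
from h import *
T=np.load("/tmp/top.npz");im=T["im"];S=np.load("/tmp/scene.npz")["im"]
def blob(im,x0,x1,y0,y1,f):
    m=np.zeros(im.shape[:2],np.uint8); m[y0:y1,x0:x1]=f(im[y0:y1,x0:x1].astype(int))
    n,l,s,c=cv2.connectedComponentsWithStats(m); k=1+s[1:,4].argmax(); return c[k],s[k]
w=lambda a:(a.min(-1)>200)
c,s=blob(im,165,190,235,260,w);print("cup top",c,s,ray("top",c,58))
c,s=blob(S,215,245,290,312,w);print("cup scene",c,s,ray("scene",c,58))
g=lambda a:(a.max(-1)<70)
c,s=blob(im,252,276,200,226,g);print("nest top",c,s,ray("top",c,23))
c,s=blob(S,246,275,208,230,g);print("nest scene",c,s,ray("scene",c,23))
cv=lambda u,v:(150+(u+.5)/4-.5,140+(v+.5)/4-.5)
q=ray("top",[cv(*x) for x in((394,259),(406,351),(605,227),(621,320))],14);print(q.round(0))
d=(q[2]+q[3]-q[0]-q[1]);print("dir",d/np.linalg.norm(d),"center",q.mean(0))
c,s=blob(im,305,325,192,210,g);print("ball",c,s,ray("top",c,322))
E
```

```text
cup top [175.15841584 245.92079208] [170 241  11  11 101] [[474.65872016 413.13673099  58.        ]]
cup scene [229.9558011  303.54143646] [224 296  14  16 181] [[469.35781622 423.26407884  58.        ]]
nest top [263.35502959 213.70414201] [256 207  15  15 169] [[595.36904666  79.74013483  23.        ]]
nest scene [261.19491525 217.93220339] [254 213  15  11 118] [[596.55996584  77.40527792  23.        ]]
[[633. 139.  14.]
 [543. 128.  14.]
 [663. -69.  14.]
 [571. -83.  14.]]
dir [ 0.13907146 -0.99028235  0.        ] center [602.65216995  28.60432722  14.        ]
ball [314.90909091 201.12121212] [310 196  11  11  99] [[615.25355901 -70.77617411 322.        ]]
```

```bash
cat >> h.py <<'E'
def go(pos,yaw,st=None,R2=None):
    s=st or manip.read_state(); W=R.from_euler("xyz",s["eef_rot"])
    G=R2 or R.from_euler("xyz",[np.pi,0,yaw])
    d=W.inv().apply(np.array(pos)-s["eef_pos"]); r=(W.inv()*G).as_rotvec()
    print("shift",d.round(1),"rot",r.round(3),"dist",np.linalg.norm(d).round(0))
E
python3 -c "
from h import *
go([280,-370,260],.95)
go([400,-160,260],1.6)"
```

```text
shift [ 181.5 -122.8  -54.9] rot [-0.001 -0.    -0.704] dist 226.0
shift [ 349.  -297.3  -54.7] rot [-1.000e-03 -1.000e-03 -1.354e+00] dist 462.0
```

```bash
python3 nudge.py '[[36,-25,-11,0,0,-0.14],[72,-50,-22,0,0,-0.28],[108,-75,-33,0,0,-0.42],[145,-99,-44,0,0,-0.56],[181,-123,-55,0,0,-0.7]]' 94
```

```text
refused: ROWS must be a list of objects with named fields. Nothing was moved.
```

I used the wrong layout. The manual says a list of objects with named fields; once more.

```bash
python3 nudge.py '[{"x": 36,"y": -25,"z": -11,"az": -0.14},{"x": 72,"y": -50,"z": -22,"az": -0.28},{"x": 108,"y": -75,"z": -33,"az": -0.42},{"x": 145,"y": -99,"z": -44,"az": -0.56},{"x": 181,"y": -123,"z": -55,"az": -0.7}]' 94
python3 -c "
from h import *
go([400,-160,260],1.63)"
```

```text
clock: 0.6
eef_pos: [280.3, -368.5, 260.7]
eef_rot: [-3.141, -0.0, 0.951]
wrist_force: [1.1, -0.1, 0.5]
finger_gap: 94.0
finger_force: 0.0
shift [239.3 -23.6   0.8] rot [-0.    -0.    -0.679] dist 240.0
```

```bash
python3 nudge.py '[{"x": 48,"y": -5,"az": -0.14},{"x": 96,"y": -9,"az": -0.28},{"x": 144,"y": -14,"az": -0.42},{"x": 192,"y": -19,"az": -0.55},{"x": 239,"y": -24,"az": -0.68}]'
python3 -c "
from h import *
go([430,80,250],1.711)"
```

```text
clock: 1.1
eef_pos: [400.3, -160.3, 260.5]
eef_rot: [3.141, 0.0, 1.631]
wrist_force: [1.1, 0.1, 0.5]
finger_gap: 94.1
finger_force: 0.0
shift [238.1  44.1  10.5] rot [ 0.    0.   -0.08] dist 242.0
```

```bash
python3 nudge.py '[{"x": 48,"y": 9,"z": 2,"az": -0.02},{"x": 95,"y": 18,"z": 4,"az": -0.04},{"x": 143,"y": 26,"z": 6,"az": -0.06},{"x": 190,"y": 35,"z": 8,"az": -0.08},{"x": 238,"y": 44,"z": 10,"az": -0.08}]'
python3 -c "
from h import *
go([460,325,235],1.711)"
```

```text
clock: 1.6
eef_pos: [430.4, 79.8, 250.4]
eef_rot: [3.142, 0.0, 1.706]
wrist_force: [0.4, -0.5, 0.2]
finger_gap: 93.8
finger_force: 0.0
shift [239.   62.5  15.4] rot [ 0.     0.    -0.005] dist 247.0
```

```bash
python3 nudge.py '[{"x": 48,"y": 12,"z": 3},{"x": 96,"y": 25,"z": 6},{"x": 143,"y": 37,"z": 9},{"x": 191,"y": 50,"z": 12},{"x": 239,"y": 62,"z": 15}]'
python3 nudge.py '[{"x": 40,"z": 10},{"x": 70,"z": 20},{"x": 70,"z": 20}]'
python3 - <<'E'
from h import *
s=manip.read_state();im,d,p=cloud("wrist");save(im,"w1")
print(vision.camera_info("wrist")["mount"])
m=(p[...,2]>50)&(p[...,2]<66)
q=p[m];print(len(q),np.nanmedian(q,0),q.min(0),q.max(0))
E
```

```text
clock: 2.1
eef_pos: [459.7, 325.1, 235.0]
eef_rot: [-3.141, 0.0, 1.706]
wrist_force: [0.0, -0.5, 1.0]
finger_gap: 94.4
finger_force: 0.0
clock: 2.4
eef_pos: [448.9, 394.8, 212.9]
eef_rot: [-3.138, 0.001, 1.709]
wrist_force: [-0.2, -0.7, -0.9]
finger_gap: 94.2
finger_force: 0.0
[[ 1.06565599e-03 -9.70661910e-01 -2.40446087e-01  7.06108697e+01]
 [ 9.99999424e-01  1.06455141e-03  1.34482835e-04  1.16969152e+00]
 [ 1.25429855e-04 -2.40446092e-01  9.70662486e-01 -1.78262160e+02]
 [ 0.00000000e+00  0.00000000e+00  0.00000000e+00  1.00000000e+00]]
1608 [464.79093612 408.02294934  56.58903931] [319.51024831 137.34966694  50.05183578] [495.51850485 437.87512436  65.96079515]
```

View pics/w1.png

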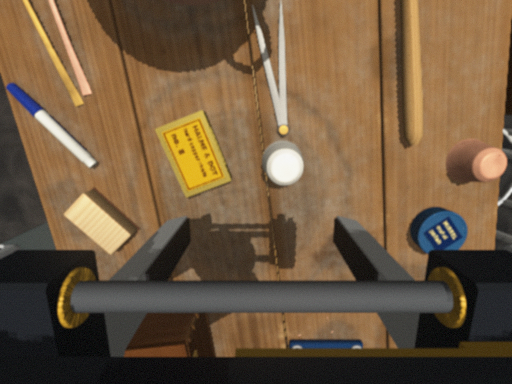

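The wrist view shows the cup top at about (286,166) with the tongs' hinge just beyond it at (283,130). The fingers close across the image, so they clear the tongs.

```bash
python3 - <<'E'
from h import *
im=cv2.imread("pics/w1.png");s=manip.read_state()
m=np.zeros((384,512),np.uint8);m[140:195,258:310]=im[140:195,258:310].min(-1)>195
n,l,st,c=cv2.connectedComponentsWithStats(m);k=1+st[1:,4].argmax();print(c[k],st[k])
b=ray("wrist",c[k],58,s)[0];print(b)
e=ray("wrist",[c[k]-[st[k][2]/2,0],c[k]+[st[k][2]/2,0]],58,s);print(np.linalg.norm(e[0]-e[1]))
go([b[0],b[1],100],1.711);go([b[0],b[1],20],1.711)
E
```

```text
[285.30114943 164.86896552] [269 149  34  33 870]
[475.03837387 417.33320583  58.        ]
39.298181119718436
shift [ 20.5  28.7 113.9] rot [-0.002  0.001 -0.003] dist 119.0
shift [ 20.6  28.9 193.9] rot [-0.002  0.001 -0.003] dist 197.0
```

```bash
python3 nudge.py '[{"x": 15,"y": 10,"z": 30},{"x": 20,"y": 20,"z": 65},{"x": 20.5,"y": 27.5,"z": 100},{"x": 20.5,"y": 27.5,"z": 114},{"x": 20.5,"y": 27.5,"z": 114}]' 80
python3 - <<'E'
from h import *
im,d,p=cloud("wrist");save(im,"w2");go([474,417.4,16],1.711)
E
```

```text
clock: 2.95
eef_pos: [474.7, 415.1, 100.2]
eef_rot: [-3.139, 0.002, 1.705]
wrist_force: [-0.1, 0.3, -0.0]
finger_gap: 79.5
finger_force: 0.0
shift [ 1.7 -1.  86.2] rot [-0.     0.    -0.006] dist 86.0
```

View pics/w2.png

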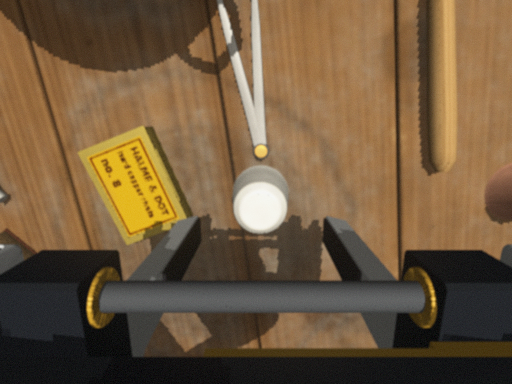

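The cup top is now at (261,206), centred between the fingers (midpoint column about 263), and the matchbox is clear of the left finger. Checking the ray before I descend.

```bash
python3 - <<'E'
from h import *
im=cv2.imread("pics/w2.png");s=manip.read_state()
m=np.zeros((384,512),np.uint8);m[165:245,225:300]=im[165:245,225:300].min(-1)>195
n,l,st,c=cv2.connectedComponentsWithStats(m);k=1+st[1:,4].argmax();print(c[k],st[k])
x,y,w,h=st[k][:4];e=ray("wrist",[[x+w/2-.5,y+h/2-.5],[x,y+h/2],[x+w-1,y+h/2]],58,s);print(e,np.linalg.norm(e[1]-e[2]))
go([e[0][0],e[0][1],16],1.711)
E
```

```text
[260.50410509 205.53256705] [ 236  182   50   48 1827]
[[475.03465609 420.50343534  58.        ]
 [455.74274676 417.45539395  58.        ]
 [494.43745616 422.72849899  58.        ]] 39.0523516910666
shift [ 4.7  0.5 86.2] rot [-0.     0.    -0.006] dist 86.0
```

```bash
python3 nudge.py '[{"x": 3.5,"y": 0.3,"z": 30,"az": -0.005},{"x": 3.5,"y": 0.3,"z": 55,"az": -0.005},{"x": 3.5,"y": 0.3,"z": 75,"az": -0.005},{"x": 3.5,"y": 0.3,"z": 86,"az": -0.005}]' && python3 nudge.py '[{},{},{},{},{}]' 40 20 &&  python3 nudge.py '[{},{},{}]'
```

```text
clock: 3.4
eef_pos: [475.2, 419.9, 16.3]
eef_rot: [3.14, -0.001, 1.711]
wrist_force: [0.3, 0.1, 0.2]
finger_gap: 79.8
finger_force: 0.0
clock: 3.9
eef_pos: [474.9, 420.2, 16.6]
eef_rot: [3.141, -0.001, 1.711]
wrist_force: [-2.9, -0.3, 7.8]
finger_gap: 49.6
finger_force: 20.3
clock: 4.2
eef_pos: [475.0, 420.2, 16.6]
eef_rot: [3.141, -0.001, 1.711]
wrist_force: [-5.0, -0.9, 6.4]
finger_gap: 49.9
finger_force: 20.3
```

```bash
python3 nudge.py '[{"z": -25},{"z": -60},{"z": -95},{"z": -115},{"z": -115}]'; python3 - <<'E'
from h import *
s=manip.read_state();im,d,p=cloud("wrist");save(im,"w3")
m=(im.min(-1)>185).astype(np.uint8);m[:120]=0
n,l,st,c=cv2.connectedComponentsWithStats(m);k=1+st[1:,4].argmax();print(c[k],st[k])
x,y,w,h=st[k][:4];z=s["eef_pos"][2]+42
e=ray("wrist",[[x+w/2-.5,y+h/2-.5],[x,y+h/2],[x+w-1,y+h/2]],z,s);print(e,np.linalg.norm(e[1]-e[2]))
print(p[int(c[k][1]),int(c[k][0])],s["eef_pos"])
go([586,155,150],1.711);go([596,78.5,150],1.711)
E
```

```text
clock: 4.7
eef_pos: [475.9, 420.6, 133.8]
eef_rot: [3.137, -0.003, 1.711]
wrist_force: [0.9, -0.6, -0.9]
finger_gap: 49.6
finger_force: 19.8
[261.16745283 237.47248428] [ 227  224   66   26 1272]
[[473.99493724 434.40405999 175.82010968]
 [457.89651899 431.88008892 175.82010968]
 [490.1858143  436.39938834 175.82010968]] 32.60402825407849
[474.88510905 433.52221094 174.05995469] [475.88737312 420.63247624 133.82010968]
shift [-277.9   72.8  -18.9] rot [ 0.002 -0.001 -0.   ] dist 288.0
shift [-355.1   72.   -19. ] rot [ 0.002 -0.001 -0.   ] dist 363.0
```

View pics/w3.png

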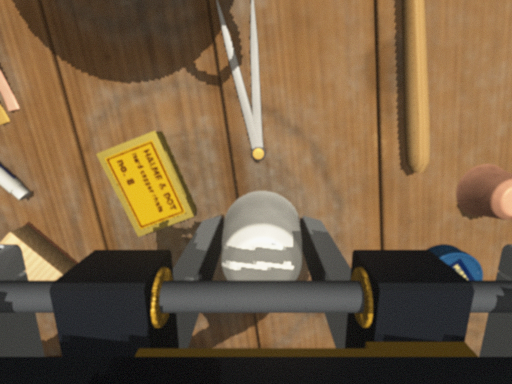

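The cup is held upright between the pads, with the far edge of its flat top at about (261,224). I'll work out its offset from the TCP along tool x.

```bash
python3 - <<'E'
from h import *
s=manip.read_state();W=R.from_euler("xyz",s["eef_rot"])
e=ray("wrist",[[261,224]],s["eef_pos"][2]+42,s)-s["eef_pos"]
print(W.inv().apply(e), "minus 19.5 along x")
E
python3 nudge.py '[{"x": -48,"y": 12,"z": -4},{"x": -96,"y": 24,"z": -8},{"x": -144,"y": 36,"z": -12},{"x": -190,"y": 48,"z": -16},{"x": -236,"y": 60,"z": -19}]'
python3 -c "
from h import *
go([586,155,150],1.711)"
```

```text
[[ 20.65990284   0.9944879  -41.97730018]] minus 19.5 along x
clock: 5.25
eef_pos: [567.1, 192.5, 147.7]
eef_rot: [-3.139, 0.0, 1.711]
wrist_force: [0.5, 1.3, -1.6]
finger_gap: 49.7
finger_force: 19.8
shift [-39.7  13.5  -2.3] rot [-0.002  0.    -0.   ] dist 42.0
```

```bash
python3 nudge.py '[{"x": -30,"y": 11},{"x": -60,"y": 14,"z": 10},{"x": -90,"y": 14,"z": 25},{"x": -117,"y": 13.5,"z": 50},{"x": -117,"y": 13.5,"z": 50}]'
python3 nudge.py '[{"z": 15},{"z": 30},{"z": 30}]'
python3 - <<'E'
from h import *
go([596.2,77.3,66],1.711)
a=[]
for n,x,y in(("top",264,213),("scene",262,218)):
    im,d,p=cloud(n);save(im,"h_"+n);a.append(cv2.resize(im[y-40:y+40,x-40:x+40],(390,390),interpolation=cv2.INTER_CUBIC))
save(np.hstack(a),"hov")
E
```

```text
clock: 5.75
eef_pos: [594.8, 77.5, 94.3]
eef_rot: [-3.134, -0.0, 1.708]
wrist_force: [-0.0, 0.2, -0.3]
finger_gap: 50.1
finger_force: 19.8
clock: 6.05
eef_pos: [595.5, 81.4, 66.7]
eef_rot: [-3.138, -0.0, 1.712]
wrist_force: [0.4, 0.7, -1.4]
finger_gap: 50.0
finger_force: 19.8
shift [-4.2  0.1  0.7] rot [-0.004 -0.     0.001] dist 4.0
```

View pics/hov.png

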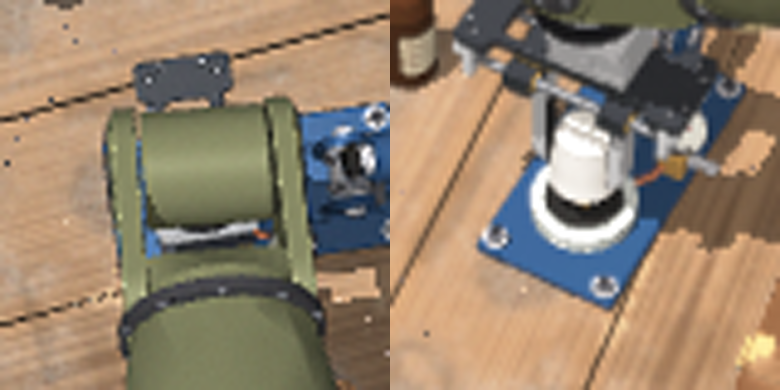

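The scene half of the picture shows the cup hanging over the nest: cup edges at crop columns 550 to 623, ring outer edges at 530 to 637, rubber visible below the rim at row 210. I'll compare the two in that one camera so its bias cancels.

```bash
python3 - <<'E'
from h import *
f=lambda c,r:(222+(c-390+.5)/4.875-.5,178+(r+.5)/4.875-.5)
c=ray("scene",[f(550,186),f(623,190),f(586,203)],50.5);print("cup",c.round(1))
g=ray("scene",[f(530,205),f(637,205),f(584,250)],29);print("ring",g.round(1))
K=vision.camera_info("scene");Rm=R.from_rotvec(np.ravel(K["rvec"])).as_matrix();C=-Rm.T@np.ravel(K["tvec"]);print("cam",C)
def fit(P,r):
    from scipy.optimize import least_squares
    return least_squares(lambda x:np.hypot(*(P[:,:2]-x).T)-r,P[:,:2].mean(0)+[20,-10]).x
print(fit(c,27.5),fit(g,40.5))
# clean ring from first image: Otsu-ish mask
S=np.load("/tmp/scene.npz")["im"]; T=np.load("/tmp/top.npz")["im"]
for n,im,(x,y) in(("scene",S,(261,218)),("top",T,(263,213))):
    a=im[y-16:y+17,x-16:x+17].astype(int); m=((a.min(-1)>150)).astype(np.uint8)
    nn,l,st,cc=cv2.connectedComponentsWithStats(m);k=1+st[1:,4].argmax()
    ct=max(cv2.findContours((l==k).astype(np.uint8),0,cv2.CHAIN_APPROX_NONE)[0],key=cv2.contourArea)
    e=cv2.fitEllipse(ct);print(n,e,st[k],ray(n,np.array(e[0])+[x-16,y-16],29))
E
```

```text
cup [[611.1 100.1  50.5]
 [565.7  70.6  50.5]
 [580.8  96.5  50.5]]
ring [[621.5 110.8  29. ]
 [557.4  62.8  29. ]
 [565.6 119.2  29. ]]
cam [  28.29791861  917.69884156 1489.18574464]
[595.03558062  75.12899204] [589.64510716  86.55537568]
scene ((16.228557586669922, 16.651023864746094), (19.453447341918945, 21.478656768798828), 76.62250518798828) [  6   7  22  21 189] [[592.26665944  83.35383092  29.        ]]
top ((16.451339721679688, 16.575820922851562), (19.697988510131836, 19.730566024780273), 19.985143661499023) [  7   7  20  21 140] [[595.51530719  79.50932306  29.        ]]
```

The sources disagree by a few mm along y, which is more than the 3 mm play. I'll raise the cup and look at the nest with the wrist camera instead, since it has finer pixels.

```bash
python3 nudge.py '[{"z": -40},{"z": -85},{"z": -130},{"x": -15,"z": -153},{"x": -38,"z": -153}]'
python3 nudge.py '[{},{},{}]'
python3 - <<'E'
from h import *
s=manip.read_state();im,d,p=cloud("wrist");save(im,"w4");np.savez("/tmp/w4",p=p,pos=s["eef_pos"],rot=s["eef_rot"])
E
```

```text
clock: 6.65
eef_pos: [603.5, 43.9, 227.7]
eef_rot: [3.134, 0.001, 1.713]
wrist_force: [-0.2, -0.7, -2.1]
finger_gap: 49.7
finger_force: 19.8
clock: 6.95
eef_pos: [602.0, 43.7, 222.3]
eef_rot: [-3.141, -0.0, 1.711]
wrist_force: [-0.0, 0.1, -1.6]
finger_gap: 49.8
finger_force: 19.8
```

View pics/w4.png

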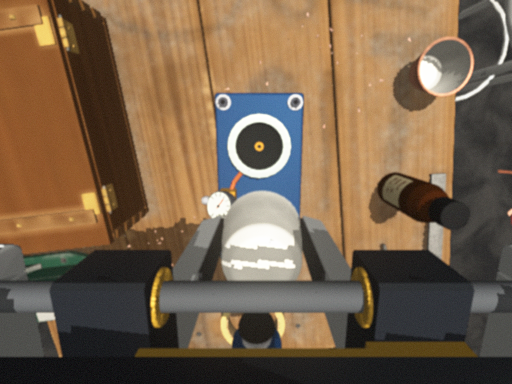

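The nest ring is fully visible at about (259,146), with the base edges at columns 217 and 303. I'll fit it now.

```bash
python3 - <<'E'
from h import *
im=cv2.imread("pics/w4.png");w=np.load("/tmp/w4.npz");s=dict(eef_pos=w["pos"],eef_rot=w["rot"])
m=np.zeros((384,512),np.uint8);m[105:187,220:300]=im[105:187,220:300].min(-1)>140
n,l,st,c=cv2.connectedComponentsWithStats(m);k=1+st[1:,4].argmax();print(st[k])
ct,hi=cv2.findContours((l==k).astype(np.uint8),cv2.RETR_CCOMP,cv2.CHAIN_APPROX_NONE)
for q in ct:
    if len(q)<60: continue
    e=cv2.fitEllipse(q);P=ray("wrist",[e[0],[e[0][0]-e[1][0]/2,e[0][1]],[e[0][0]+e[1][0]/2,e[0][1]]],29,s)
    print(e,P[0],np.linalg.norm(P[1]-P[2]))
    N=P[0]
    print(ray("wrist",e[0],23,s))
# screws of the near end for direction
sc=ray("wrist",[[223,102],[295,102],[217,150],[303,150]],14,s);print(sc.round(1))
print(np.degrees(np.arctan2(*(sc[1]-sc[0])[1::-1])))
print("seen ring z",np.nanmedian(w["p"][146,229:235,2]),w["p"][146,229:235].mean(0))
go([595,80,66],1.711)
E
```

```text
[ 227  113   65   65 1549]
((258.814453125, 145.26400756835938), (63.39375686645508, 64.05677032470703), 174.47991943359375) [594.26013649  82.92801076  29.        ] 80.1844364273326
[[594.2748424   82.42995516  23.        ]]
((258.8465270996094, 145.58401489257812), (47.804527282714844, 47.91347122192383), 162.9381561279297) [594.35607822  82.53659854  29.        ] 60.48201522523328
[[594.37233333  82.03222269  23.        ]]
[[541.7 129.2  14. ]
 [632.3 142.1  14. ]
 [540.5  67.7  14. ]
 [652.9  83.8  14. ]]
8.115599060294253
seen ring z 27.794142934689532 [560.04188976  77.00189857  27.68894826]
shift [ 36.8  -1.8 156.2] rot [-0.    -0.     0.001] dist 161.0
```

```bash
python3 nudge.py '[{"x": 12,"z": 20},{"x": 38.5,"y": -2.3,"z": 60},{"x": 38.5,"y": -2.3,"z": 100},{"x": 38.5,"y": -2.3,"z": 140},{"x": 38.5,"y": -2.3,"z": 156}]'
python3 nudge.py '[{},{},{}]'
python3 -c "
from h import *
go([594.5,81.6,50],1.711)"
```

```text
clock: 7.5
eef_pos: [592.5, 81.5, 62.3]
eef_rot: [-3.136, -0.0, 1.712]
wrist_force: [0.9, 0.4, -1.0]
finger_gap: 49.9
finger_force: 19.8
clock: 7.8
eef_pos: [595.3, 81.0, 68.1]
eef_rot: [3.139, 0.0, 1.711]
wrist_force: [-0.1, 0.1, -1.9]
finger_gap: 49.6
finger_force: 19.8
shift [ 0.7 -0.8 18.1] rot [0.002 0.    0.   ] dist 18.0
```

```bash
python3 nudge.py '[{"x": 0.4,"y": -0.6,"z": 6},{"x": 0.4,"y": -0.6,"z": 12},{"x": 0.4,"y": -0.6,"z": 17},{"x": 0.4,"y": -0.6,"z": 17},{"x": 0.4,"y": -0.6,"z": 17}]'
python3 nudge.py '[{"z": 2},{"z": 4},{"z": 6},{"z": 6},{"z": 6}]'
python3 -c "
from h import *
go([594.5,81.6,39.5],1.711)"
```

```text
clock: 8.3
eef_pos: [593.9, 81.0, 49.3]
eef_rot: [-3.141, 0.0, 1.711]
wrist_force: [0.5, 1.0, -1.4]
finger_gap: 49.9
finger_force: 19.8
clock: 8.8
eef_pos: [594.1, 81.5, 44.1]
eef_rot: [3.141, -0.001, 1.711]
wrist_force: [-2.7, 3.4, 6.1]
finger_gap: 49.9
finger_force: 20.2
shift [-0.   0.4  4.6] rot [ 0.001 -0.001  0.   ] dist 5.0
```

Contact came about 5 mm early, at lip height, with a sideways push of (-2.7, 3.4) N. I'll lift a little, shift along that push and try again.

```bash
python3 nudge.py '[{"z": -3},{"x": 2,"y": -1.3,"z": -3},{"x": 2,"y": -1.3,"z": -3},{"x": 2,"y": -1.3,"z": -3}]'
python3 nudge.py '[{"z": 2},{"z": 4},{"z": 4},{"z": 4}]'
python3 nudge.py '[{"z": 1},{"z": 2},{"z": 2},{"z": 2}]'
```

```text
clock: 9.2
eef_pos: [592.2, 82.9, 46.3]
eef_rot: [-3.141, 0.0, 1.711]
wrist_force: [-0.2, 0.2, -1.2]
finger_gap: 50.0
finger_force: 19.8
clock: 9.6
eef_pos: [592.5, 83.4, 42.7]
eef_rot: [3.141, -0.001, 1.711]
wrist_force: [-1.0, 4.7, 3.9]
finger_gap: 49.5
finger_force: 20.1
clock: 10.0
eef_pos: [592.7, 83.5, 42.0]
eef_rot: [3.14, -0.001, 1.711]
wrist_force: [-6.8, 5.8, 15.8]
finger_gap: 49.8
finger_force: 20.8
```

```bash
python3 - <<'E'
from h import *
s=manip.read_state();im,d,p=cloud("wrist");save(im,"w5")
print(p[228:246:4,261,2].round(1),s["eef_pos"],s["wrist_force"])
ims,d,ps=cloud("scene")
a=cv2.resize(im[120:300,150:370],(490,400),interpolation=cv2.INTER_CUBIC);b=cv2.resize(ims[185:245,235:280],(300,400),interpolation=cv2.INTER_CUBIC)
save(np.hstack([a,b]),"seat")
E
```

```text
[79.3 80.7 80.6 81.5 80.6] [592.69762607  83.52987763  41.98439346] [-6.75293059  5.75857232 15.76502941]
```

View pics/seat.png

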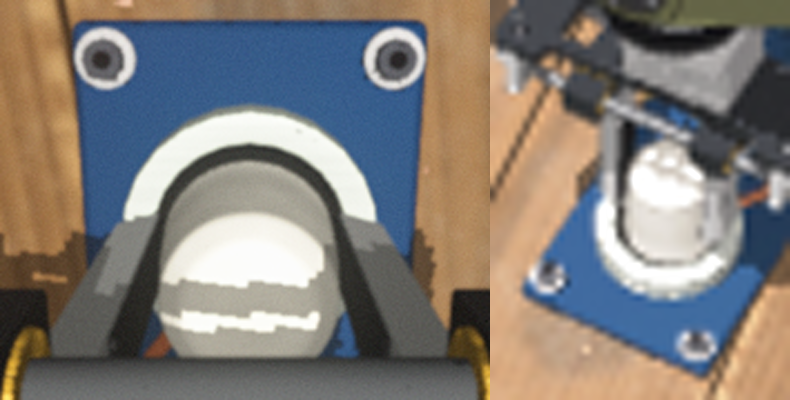

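```bash
python3 - <<'E'
from h import *
s=manip.read_state();W=R.from_euler("xyz",s["eef_rot"])
f=lambda c,r:(150+(c+.5)*220/490-.5,120+(r+.5)*.45-.5)
def t(c,r,z): return (W.inv().apply(ray("wrist",f(c,r),z,s)-s["eef_pos"])[0]).round(1)
print("outer",t(250,106,29),"inner",t(250,143,29),"inner mouth floor",t(250,143,23),"rim",t(250,161,24),t(250,161,27))
print("outer L,R at r=210",t(126,210,29),t(376,210,29))
g=(cv2.imread("pics/w5.png").min(-1)).astype(int)
print(g[160:200,261])
E
```

```text
outer [40.2  1.5 13. ] inner [28.9  1.6 13. ] inner mouth floor [27.6  1.6 19. ] rim [22.1  1.6 18. ] [22.8  1.6 15. ]
outer L,R at r=210 [  7.6 -36.8  13. ] [ 7.7 40.6 13.1]
[ 58  59  52  59  54  62  82 107 128 145 196 240 247 247 246 245 242 239
 240 240 239 238 235 216 150  74  51  54  56  57  53  69 116 157 162 158
 154 149 146 145]
```

```bash
python3 - <<'E'
from h import *
from scipy.optimize import least_squares
s=manip.read_state();W=R.from_euler("xyz",s["eef_rot"])
P=np.nanmean([cloud("wrist")[2] for _ in range(6)],0)
q=W.inv().apply((P-s["eef_pos"]).reshape(-1,3)).reshape(384,512,3)
for r in range(180,252,4): print(r,q[r,261].round(1))
t=q[228:250,240:284].reshape(-1,3);A=np.c_[t[:,:2],np.ones(len(t))];c,*_=np.linalg.lstsq(A,t[:,2],rcond=None);print("top plane slopes",c,np.std(A@c-t[:,2]))
w=q[196:218,235:288].reshape(-1,3)
def res(x):
    dx,dy,sx=x; u=w[:,2]-c[2]  # depth below base
    return np.hypot(w[:,0]-dx-sx*u,w[:,1]-dy)-(22+5.5/58*u)
o=least_squares(res,[0,0,0],loss="soft_l1");print("cone centre at base,slope",o.x,np.std(o.fun))
o=least_squares(lambda x:res([*x,0]),[0,0],loss="soft_l1");print("upright",o.x,np.std(o.fun))
E
```

```text
180 [31.5  0.9 13.9]
184 [28.6  0.9 14.9]
188 [24.6  0.9 20.2]
192 [21.8  0.9 19.7]
196 [21.6  0.9  9.5]
200 [22.1  0.9 -2.3]
204 [ 22.    0.9 -10.9]
208 [ 21.8   0.9 -18.5]
212 [ 21.9   1.  -26.3]
216 [ 21.5   1.  -32. ]
220 [ 20.1   1.  -34.3]
224 [ 18.4   1.  -35.9]
228 [ 16.9   1.  -37.5]
232 [ 15.3   1.  -39.1]
236 [ 13.1   1.  -39. ]
240 [ 10.9   1.  -39. ]
244 [  8.9   1.  -39.7]
248 [  6.8   1.  -39.8]
top plane slopes [ 2.23069932e-01  4.14853034e-04 -4.15016784e+01] 0.5645346742018134
cone centre at base,slope [-0.24712287  1.23083467 -0.09204981] 0.3851286578830289
upright [-3.00601417  1.30168163] 1.2898401967865885
```

The depth profile shows the cup tilted about 5° in the pads, rim toward the hinge and offset about -5.6 mm, so it's catching the hinge-side lip. I'll lift, rotate the tool +0.092 about tool y to stand the cup upright, and shift it about 3.3 mm.

```bash
python3 nudge.py '[{"z": -6},{"z": -11},{"x": 1.5,"y": 0.3,"z": -11,"ay": 0.045},{"x": 3.3,"y": 0.6,"z": -11,"ay": 0.092},{"x": 3.3,"y": 0.6,"z": -11,"ay": 0.092}]'
python3 nudge.py '[{},{}]'
cat > cup.py <<'E'
from h import *
from scipy.optimize import least_squares
s=manip.read_state();W=R.from_euler("xyz",[np.pi,0,1.711])  # upright tool frame at TCP
P=np.nanmean([cloud("wrist")[2] for _ in range(4)],0)
q=W.inv().apply((P-s["eef_pos"]).reshape(-1,3)).reshape(384,512,3)
for r in range(172,256,4): print(r,q[r,261].round(1))
print(s["eef_pos"],s["eef_rot"],s["wrist_force"], W.inv().apply(np.array([594.3,82.8,23])-s["eef_pos"]))
E
python3 cup.py
```

```text
clock: 10.9
eef_pos: [592.5, 85.4, 51.3]
eef_rot: [-3.141, -0.093, 1.71]
wrist_force: [1.1, -0.1, -1.6]
finger_gap: 49.7
finger_force: 19.8
clock: 11.1
eef_pos: [592.4, 86.2, 51.4]
eef_rot: [-3.141, -0.091, 1.711]
wrist_force: [-0.2, 0.4, -1.8]
finger_gap: 49.9
finger_force: 19.8
172 [35.7  0.8 40.3]
176 [34.2  0.9 23.3]
180 [31.3  0.9 23.8]
184 [28.5  0.9 23.3]
188 [24.8  0.9 29. ]
192 [23.9  0.9 15.6]
196 [22.7  0.9  5.5]
200 [21.8  0.9 -4.4]
204 [ 20.6   0.9 -11.1]
208 [ 19.4   1.  -17.5]
212 [ 18.4   1.  -23.7]
216 [ 17.5   1.  -29.6]
220 [ 16.5   1.  -34.4]
224 [ 14.9   1.  -36.4]
228 [ 13.2   1.  -38. ]
232 [ 11.5   1.  -39.6]
236 [  9.6   1.  -40.2]
240 [  7.4   1.  -40. ]
244 [  5.4   1.  -40.5]
248 [  3.1   1.  -40. ]
252 [  1.    1.  -40.2]
[592.37885062  86.23033738  51.36335485] [-3.14136975 -0.09089123  1.71096427] [-0.16232587  0.39752454 -1.78126802] [-3.665148    1.42292642 28.36335485]
```

The cup is upright now: its top is level and its rim centre lies within 0.5 mm of the nest axis. Lowering along world z.

```bash
python3 nudge.py '[{"x": -0.3,"z": 3},{"x": -0.6,"z": 6},{"x": -0.8,"z": 8.5},{"x": -0.8,"z": 8.5},{"x": -0.8,"z": 8.5}]'
python3 nudge.py '[{"x": -0.1,"z": 1},{"x": -0.2,"z": 1.8},{"x": -0.2,"z": 1.8},{"x": -0.2,"z": 1.8}]'
```

```text
clock: 11.8
eef_pos: [592.4, 86.2, 42.8]
eef_rot: [-3.141, -0.092, 1.711]
wrist_force: [-0.0, -0.1, -0.9]
finger_gap: 49.5
finger_force: 19.8
clock: 12.2
eef_pos: [592.5, 86.1, 41.1]
eef_rot: [-3.142, -0.092, 1.711]
wrist_force: [0.3, -0.4, -1.1]
finger_gap: 49.8
finger_force: 19.8
```

```bash
python3 nudge.py '[{"z": 0.7},{"x": -0.1,"z": 1.2},{"x": -0.1,"z": 1.2}]'; python3 nudge.py '[{"z": 0.7},{"x": -0.1,"z": 1.2},{"x": -0.1,"z": 1.2}]'
```

```text
clock: 12.5
eef_pos: [592.6, 86.4, 40.1]
eef_rot: [3.141, -0.092, 1.711]
wrist_force: [0.0, 1.3, 2.8]
finger_gap: 49.4
finger_force: 20.0
clock: 12.8
eef_pos: [592.6, 86.4, 39.9]
eef_rot: [3.141, -0.092, 1.711]
wrist_force: [-5.8, 2.3, 13.5]
finger_gap: 49.0
finger_force: 20.6
```

Contact at TCP z 40, which matches the rubber. Releasing.

```bash
python3 nudge.py '[{"z": -1.2},{"z": -1.2}]'; python3 nudge.py '[{},{},{},{},{}]' 80; python3 cup.py
```

```text
clock: 13.0
eef_pos: [592.6, 86.1, 40.1]
eef_rot: [3.141, -0.092, 1.711]
wrist_force: [-0.2, 2.0, 1.1]
finger_gap: 49.7
finger_force: 20.0
clock: 13.5
eef_pos: [592.5, 86.0, 39.8]
eef_rot: [-3.141, -0.092, 1.711]
wrist_force: [-0.3, 0.4, -0.2]
finger_gap: 79.9
finger_force: 0.0
172 [36.6  0.9 28.6]
176 [35.2  0.9 12.1]
180 [32.5  0.9 12.3]
184 [29.8  0.9 11.8]
188 [27.1  0.9 11.3]
192 [23.5  0.9 17. ]
196 [22.4  0.9  6.8]
200 [21.7  0.9 -4.4]
204 [ 20.8   0.9 -13. ]
208 [ 19.8   1.  -19.8]
212 [ 19.1   1.  -27.2]
216 [ 18.2   1.  -33.1]
220 [ 16.8   1.  -36.1]
224 [ 15.1   1.  -37.8]
228 [ 13.4   1.  -39.4]
232 [ 11.4   1.  -39.6]
236 [  9.4   1.  -40. ]
240 [  7.2   1.  -39.7]
244 [  5.1   1.  -40. ]
248 [  3.2   1.  -40.6]
252 [  0.9   1.  -40.1]
[592.45372345  86.03819091  39.79866415] [-3.14146905 -0.09198239  1.7107742 ] [-0.3210147   0.3729699  -0.18002847] [-3.46442387  1.37563974 16.79866415]
```

The cup stands flat, with its top about 81 mm up after correcting the depth bias. Raising and undoing the tilt.

```bash
python3 nudge.py '[{"x": 3,"z": -30},{"x": 6.5,"z": -70},{"x": 11,"z": -118},{"x": 15,"z": -166,"ay": -0.045},{"x": 19.5,"z": -213,"ay": -0.092}]'
python3 nudge.py '[{"z": -40},{"z": -80},{"z": -115},{"z": -115}]' 0 
python3 - <<'E'
from h import *
s=manip.read_state()
S,d,p=cloud("scene")
np.savez("/tmp/sc2",im=S)
print("cup/nest scene pts",[p[v,258:266:2].round(0).tolist() for v in (200,206,210)])
go([621,-105,375],1.711)
E
```

```text
clock: 14.2
eef_pos: [592.2, 85.4, 256.1]
eef_rot: [3.141, 0.002, 1.71]
wrist_force: [0.6, -1.1, -0.0]
finger_gap: 79.8
finger_force: 0.0
clock: 14.6
eef_pos: [593.1, 86.0, 374.0]
eef_rot: [3.134, 0.0, 1.711]
wrist_force: [-0.0, 0.4, 0.7]
finger_gap: 51.4
finger_force: 0.0
cup/nest scene pts [[[662.0, 8.0, 6.0], [653.0, 6.0, 11.0], [651.0, -3.0, 3.0], [640.0, -2.0, 13.0]], [[641.0, 36.0, 15.0], [609.0, 70.0, 80.0], [601.0, 68.0, 83.0], [624.0, 21.0, 13.0]], [[603.0, 90.0, 82.0], [598.0, 84.0, 79.0], [593.0, 79.0, 78.0], [587.0, 76.0, 80.0]]]
shift [-193.     1.3   -4.1] rot [ 0.004  0.    -0.   ] dist 193.0
```

```bash
python3 nudge.py '[{"x": -40,"z": -4},{"x": -80,"z": -4},{"x": -120,"y": 1,"z": -4},{"x": -160,"y": 1,"z": -4},{"x": -195,"y": 1,"z": -4}]' 0 30
python3 nudge.py '[{},{"z": 30},{"z": 65},{"z": 65},{"z": 65}]'
cat > lv.py <<'E'
from h import *
import sys
dr=np.array([.141,-.990,0]);N=np.array([594.3,82.8,0])
s=manip.read_state();e=np.array(s["eef_pos"])-N
f=s["wrist_force"];print("press x %.1f y %.1f z %.1f  Fx %.1f Fz %.1f gap %.1f"%(e@dr,e@[.990,.141,0],e[2],np.dot(f,dr),f[2],s["finger_gap"]))
# ideal edge-contact TCP for given theta: face 8 mm ahead of TCP
for th in map(float,sys.argv[1:]):
    ph=th-.1745; b=np.array([115-210*np.sin(ph),112+210*np.cos(ph)])
    c=b+17.5*np.array([np.cos(ph),np.sin(ph)]); ov=18*max(0,np.cos(ph))**2*(ph<1.2)
    print(th,"ball",b.round(0),"tcp x %.1f z %.1f"%(c[0]+8*max(0,np.cos(ph)),c[1]-ov))
E
python3 lv.py 0 .2 .4 .6 .8 1 1.2 1.4 1.6 1.68 1.75
```

```text
clock: 15.15
eef_pos: [620.6, -109.0, 371.0]
eef_rot: [-3.139, -0.001, 1.71]
wrist_force: [1.0, 1.0, -1.0]
finger_gap: 7.2
finger_force: 0.0
clock: 15.65
eef_pos: [620.6, -106.5, 308.1]
eef_rot: [-3.141, -0.0, 1.711]
wrist_force: [0.3, -0.9, 0.9]
finger_gap: 0.3
finger_force: 0.0
press x 191.1 y -0.6 z 308.1  Fx 0.9 Fz 0.9 gap 0.3
0.0 ball [151. 319.] tcp x 176.6 z 298.3
0.2 ball [110. 322.] tcp x 135.1 z 304.4
0.4 ball [ 68. 317.] tcp x 92.9 z 303.5
0.6 ball [ 28. 303.] tcp x 51.5 z 295.6
0.8 ball [ -8. 282.] tcp x 12.7 z 280.7
1.0 ball [-39. 254.] tcp x -22.0 z 259.0
1.2 ball [-65. 221.] tcp x -51.3 z 231.0
1.4 ball [-83. 183.] tcp x -74.0 z 199.5
1.6 ball [-93. 142.] tcp x -89.1 z 159.7
1.68 ball [-95. 126.] tcp x -92.9 z 143.2
1.75 ball [-95. 111.] tcp x -95.1 z 128.5
```

```bash
python3 nudge.py '[{"x": 10,"y": 0.6,"z": 5},{"x": 20,"y": 0.6,"z": 5},{"x": 35,"y": 0.6,"z": 5},{"x": 50,"y": 0.6,"z": 4},{"x": 56,"y": 0.6,"z": 4}]'; python3 lv.py; python3 nudge.py '[{"x": 10},{"x": 20},{"x": 30},{"x": 40}]'; python3 lv.py
```

```text
clock: 16.15
eef_pos: [613.3, -49.5, 304.6]
eef_rot: [3.141, 0.0, 1.712]
wrist_force: [1.6, -2.7, 3.0]
finger_gap: 0.4
finger_force: 1.4
press x 133.7 y 0.2 z 304.6  Fx 2.9 Fz 3.0 gap 0.4
clock: 16.55
eef_pos: [607.6, -11.2, 303.1]
eef_rot: [-3.14, -0.0, 1.711]
wrist_force: [-0.5, -3.7, -2.5]
finger_gap: 0.5
finger_force: 1.7
press x 94.9 y -0.1 z 303.1  Fx 3.6 Fz -2.5 gap 0.5
```

```bash
python3 nudge.py '[{"x": 15,"z": 2},{"x": 30,"z": 4.5},{"x": 43,"z": 7.5},{"x": 56,"z": 12},{"x": 69,"z": 17}]'; python3 lv.py;  python3 nudge.py '[{"x": 13,"z": 5},{"x": 25,"z": 11},{"x": 37,"z": 18},{"x": 48,"z": 27},{"x": 48,"z": 27}]'; python3 lv.py
```

```text
clock: 17.05
eef_pos: [598.0, 57.3, 286.1]
eef_rot: [-3.141, 0.001, 1.711]
wrist_force: [1.2, -7.0, -4.1]
finger_gap: 0.5
finger_force: 3.3
press x 25.8 y 0.0 z 286.1  Fx 7.1 Fz -4.1 gap 0.5
clock: 17.55
eef_pos: [591.1, 105.7, 258.8]
eef_rot: [-3.141, -0.001, 1.712]
wrist_force: [-0.3, -1.9, 2.7]
finger_gap: 0.8
finger_force: 1.5
press x -23.1 y 0.1 z 258.8  Fx 1.9 Fz 2.7 gap 0.8
```

```bash
python3 nudge.py '[{"x": 8,"z": 7},{"x": 16,"z": 14},{"x": 22,"z": 21},{"x": 28,"z": 28},{"x": 34,"z": 36}]'; python3 lv.py;  python3 nudge.py '[{"x": 7,"z": 8},{"x": 13,"z": 16},{"x": 19,"z": 24},{"x": 19,"z": 24}]'; python3 lv.py
```

```text
clock: 18.05
eef_pos: [586.8, 138.1, 223.3]
eef_rot: [3.141, -0.0, 1.711]
wrist_force: [1.1, -3.3, 2.1]
finger_gap: 0.4
finger_force: 1.5
press x -55.8 y 0.4 z 223.3  Fx 3.4 Fz 2.1 gap 0.4
clock: 18.45
eef_pos: [583.8, 157.5, 198.6]
eef_rot: [-3.141, -0.001, 1.712]
wrist_force: [-0.7, 0.7, 3.6]
finger_gap: 0.3
finger_force: 1.8
press x -75.4 y 0.1 z 198.6  Fx -0.8 Fz 3.6 gap 0.3
```

```bash
python3 nudge.py '[{"x": 5,"z": 8},{"x": 9,"z": 16},{"x": 12,"z": 24},{"x": 15,"z": 32},{"x": 16,"z": 38}]'; python3 lv.py;  python3 nudge.py '[{"x": 1,"z": 4},{"x": 2,"z": 8},{"x": 2,"z": 8},{"x": 2,"z": 8}]'; python3 lv.py
```

```text
clock: 18.95
eef_pos: [581.8, 172.8, 161.0]
eef_rot: [-3.141, -0.001, 1.711]
wrist_force: [-0.1, 2.0, 4.7]
finger_gap: 0.3
finger_force: 2.2
press x -90.9 y 0.3 z 161.0  Fx -2.0 Fz 4.7 gap 0.3
clock: 19.35
eef_pos: [581.6, 174.4, 153.9]
eef_rot: [3.142, -0.0, 1.711]
wrist_force: [-0.0, 1.0, 4.1]
finger_gap: 0.6
finger_force: 2.0
press x -92.5 y 0.4 z 153.9  Fx -1.0 Fz 4.1 gap 0.6
```

Contact is solid at about 4 N before touch, which I expect near z 143. Going down in 3 mm steps to find the force jump.

```bash
for i in 1; do python3 nudge.py '[{"x": 0.5,"z": 3},{"x": 0.5,"z": 6},{"x": 0.5,"z": 6},{"x": 0.5,"z": 6}]'>/dev/null; python3 lv.py; python3 nudge.py '[{"x": 0.5,"z": 3},{"x": 0.5,"z": 3},{"x": 0.5,"z": 3}]'>/dev/null; python3 lv.py; python3 nudge.py '[{"x": 0.5,"z": 3},{"x": 0.5,"z": 3},{"x": 0.5,"z": 3}]'>/dev/null; python3 lv.py; done
```

```text
press x -93.0 y 0.4 z 147.8  Fx -3.1 Fz 4.6 gap 0.7
press x -93.5 y 0.4 z 144.9  Fx -3.6 Fz 5.0 gap 0.5
press x -93.9 y 0.5 z 142.4  Fx -4.3 Fz 10.0 gap 0.3
```

Touch is at z ≈ 143.5 (force rises from 5 to 10 N), so mid green should be near z 128.5.

```bash
python3 nudge.py '[{"x": -0.5,"z": 3},{"x": -0.5,"z": 6},{"x": -0.5,"z": 9},{"x": -0.5,"z": 9},{"x": -0.5,"z": 9}]'>/dev/null; python3 lv.py; python3 nudge.py '[{"z": 2},{"z": 4},{"z": 4.5},{"z": 4.5},{"z": 4.5}]'>/dev/null; python3 lv.py
python3 - <<'E'
from h import *
ims,_,ps=cloud("scene");imt,_,pt=cloud("top");imw,_,pw=cloud("wrist")
for n,im,(x0,x1,y0,y1),p in(("scene",ims,(235,310,150,240),ps),("top",imt,(240,330,185,240),pt),("wrist",imw,(0,512,0,384),pw)):
    a=im.astype(int);g=(a[...,1]>a[...,0]+40)&(a[...,1]>a[...,2]+30);r=(a[...,0]>a[...,1]+90)&(a[...,0]>a[...,2]+90)
    m=np.zeros(g.shape,bool);m[y0:y1,x0:x1]=1
    for k,q in(("green",g&m),("red",r&m)):
        v,u=np.nonzero(q);print(n,k,len(u),(u.mean().round(1),v.mean().round(1),np.nanmedian(p[q],0).round(0)) if len(u) else "")
a=cv2.resize(ims[165:240,225:315],(480,400),interpolation=cv2.INTER_CUBIC);b=cv2.resize(imw,(320,240));c=cv2.resize(imt[185:235,240:320],(320,160),interpolation=cv2.INTER_CUBIC)
save(np.hstack([a,np.vstack([b,c])]),"fin")
E
```

```text
press x -94.2 y 0.7 z 133.7  Fx -7.3 Fz 11.3 gap 0.1
press x -94.3 y 0.7 z 129.4  Fx -8.4 Fz 12.5 gap 0.4
scene green 0 
scene red 0 
top green 0 
top red 0 
wrist green 0 
wrist red 0
```

View pics/fin.png

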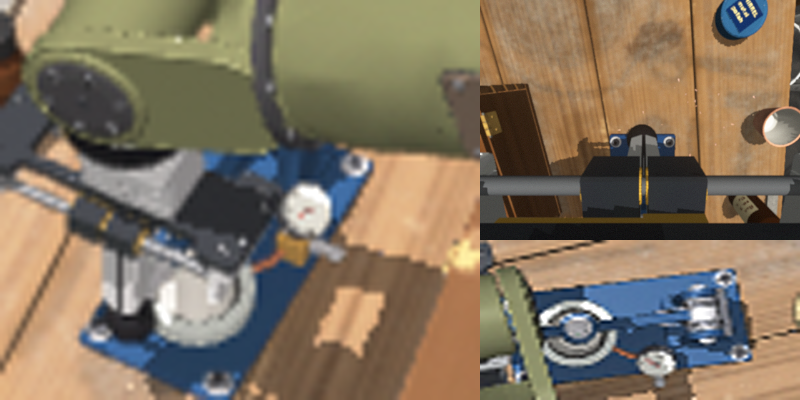

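The ball is under the fingertips and the lever is level over the cup, with the boss and pin at top pixel (264,211). In the scene view the gripper hides the pin, so I'll check its colours and heights numerically.

```bash
python3 - <<'E'
from h import *
L=[cloud("top") for _ in range(5)]
im=np.mean([l[0] for l in L],0).astype(int);p=np.nanmedian([l[2] for l in L],0)
for v in range(205,219): print(v," ".join("%3d,%3d,%3d"%tuple(im[v,u]) for u in range(258,272)))
for v in range(208,216): print(v,p[v,259:271,2].round(0))
ims=cloud("scene")[0];h=cv2.cvtColor(ims,cv2.COLOR_RGB2HSV)
q=(h[...,0]>38)&(h[...,0]<90)&(h[...,1]>60);q[:195]=0;q[240:]=0;q[:,:235]=0;q[:,310:]=0
v,u=np.nonzero(q);print([(a,b,ims[b,a].tolist()) for a,b in zip(u,v)][:20])
E
```

```text
205 101,114,125 191,195,189 184,187,183 179,184,179 180,185,181 186,190,185 187,192,186 255,255,255 255,255,255 255,255,255 255,255,255 117,127,136  80,118,167  79,119,168
206 186,191,184 255,255,255 186,190,186 147,151,147  85, 86, 83  67, 68, 65 110,112,108 138,142,137 255,255,255 255,255,255 255,255,255 255,255,255 219,228,224  75,116,166
207 255,255,255 188,193,188  54, 54, 51  54, 52, 50  83, 81, 79  68, 68, 71  81, 80, 79  70, 78, 89  32, 31, 31  96, 97, 92 254,255,253 255,255,255 255,255,255 213,221,218
208 144,148,145  85, 83, 79  86, 83, 80 158,157,154 206,225,242  85,127,182  89,128,180  79,120,174 143,177,217 130,137,145  48, 45, 43 219,225,219 255,255,255 255,255,255
209  84, 82, 78 109,106,102 207,203,199  70,115,174 122,153,193 240,240,244 255,255,255 239,240,244 162,171,188  49, 82,125  70, 80, 92  40, 39, 36 255,255,255 255,255,255
210 110,107,103 134,131,126 120,147,182 140,173,215 166,164,163 154,152,154 148,145,150 152,150,153 160,158,160  95,106,121  30, 54, 85  80, 88, 96  28, 43, 63  16, 39, 69
211 112,110,104 131,126,122  28, 51, 81 125,129,136 163,162,165 158,
[... 1138 characters left out ...]
8 100, 98, 97 126,124,121 127,125,122 128,126,123 170,168,162 191,187,180 188,184,178 189,185,179 186,182,176 133,130,127 121,118,115  73, 71, 69  92, 94, 91 183,188,185
208 [ 22.  57.  76. 132. 132. 132. 133. 132.  77.  21.  28.  29.]
209 [ 62.  76. 134. 133. 133. 138. 136. 130. 133.  79.  24.  27.]
210 [ 76. 132. 131. 136. 137. 146. 137. 136. 134. 134. 121. 120.]
211 [ 78. 133. 136. 135. 146. 147. 145. 136. 135. 130. 121. 121.]
212 [122. 132. 136. 135. 145. 147. 143. 140. 137. 133. 121. 120.]
213 [122. 133. 135. 138. 146. 145. 147. 138. 137. 134. 117. 118.]
214 [119. 131. 132. 136. 135. 137. 136. 135. 131. 133.  81.  63.]
215 [ 80. 102. 132. 134. 138. 137. 137. 129. 134.  82.  76.  51.]
[]
```

A greenish pixel shows on the pin at top (264,214), and the pin top is at z ≈ 146 against about 136.5 for the boss. That gives 8–10 mm of travel, which agrees with 7.8 mm from the ball travel: green, not red. I'll relieve the sideways drag slightly and check that it holds.

```bash
python3 nudge.py '[{"x": 0.7},{"x": 1.5},{"x": 1.5},{"x": 1.5},{"x": 1.5}]'>/dev/null; python3 lv.py; python3 nudge.py '[{},{},{},{},{}]'>/dev/null; python3 lv.py
python3 - <<'E'
from h import *
L=[cloud("top") for _ in range(8)]
im=np.mean([l[0] for l in L],0).astype(int);p=np.nanmedian([l[2] for l in L],0)
print(p[210:214,262:267,2].round(0).tolist(), [im[214,u].tolist() for u in range(262,267)])
d=im[206:218,258:271];print("green",(d[...,1]-np.maximum(d[...,0],d[...,2])).max(),"red",(d[...,0]-d[...,1]).max())
for n in((272,163),(332,195)): print(n,np.nanmedian(p[n[1]-1:n[1]+2,n[0]-1:n[0]+2].reshape(-1,3),0).round(0))
E
python3 lv.py
```

```text
press x -94.6 y 0.7 z 129.3  Fx -1.0 Fz 11.7 gap 0.4
press x -94.6 y 0.7 z 129.3  Fx -2.3 Fz 11.5 gap 0.5
[[136.0, 137.0, 146.0, 136.0, 135.0], [136.0, 144.0, 145.0, 145.0, 136.0], [136.0, 144.0, 145.0, 148.0, 142.0], [136.0, 144.0, 146.0, 147.0, 136.0]] [[177, 174, 177], [165, 163, 168], [133, 152, 140], [164, 161, 165], [167, 165, 168]]
green 12 red 6
(272, 163) [777.  48. 105.]
(332, 195) [ 667. -192.   23.]
press x -94.6 y 0.7 z 129.3  Fx -1.1 Fz 12.0 gap 0.4
```

The hold is steady, mid green, with no red. The bottle and tape haven't moved. Handing in.

```bash
python3 -c "
from cell import manip, vision
print(manip.sign_off())"
```

```text
the job is handed in; nothing more can be done
None
```

I handed the job in with the cup flat in the nest and the arm holding the lever down at about 8–9 mm of spindle travel; that is mid green by ball travel and pin height, since the gripper hid the pin and only one faint green pixel, and no red, showed on it.

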